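# Load the watch-movement magazine

## Robot

A 6-joint arm with a two-finger parallel gripper is mounted at the origin on the work surface. World frame = base frame: x ahead of the robot, y to its left, z up, the work surface at z = 0. Lengths are in m, angles in degrees, forces in N, time in s.
With the tool pointing down it reaches from about 0.25 to 0.725 m from the base axis. Payload 9.7 kg.
Tool frame: the origin (TCP) lies midway between the tips of the shut fingers; the grasp point (between the pads) lies behind it (bot.pinch_z is the z of the grasp point in the tool frame, in m); z points along the fingers, y is the direction in which the jaws open and shut (so a half turn about z gives the same grasp; the last joint's range is limited). The gripper opens to 85 mm and grips with 20 to 120 N. Pads are 22 mm wide; open, the fingers measure 114 mm over their backs; the gripper's body (76 mm by 85 mm) begins 54 mm behind the grasp point. The pads swing forward as they close: fully open they stand 13 mm farther back than shut.
Start: joints at [69.442, 4.979, 10.078, 95.1, 0, 90], TCP at [0.193, 0.515, 0.231] pointing down, gripper open.
Joint ranges: [-179.16, 179.16], [-48.56, 103.87], [-65.8, 70.77], [-126.05, 130.52], [-82.76, 87.17], [-180, 180]. Speed limits (degrees/s): [127.2, 127.2, 147.25, 180, 180, 180].

## Interface

Orientations are given as [roll, pitch, yaw] about the fixed x, y, z axes, in that order (R = Rz(yaw) Ry(pitch) Rx(roll)).
In Python, from workcell import monitor, vision, ticket, bot gives the robot as it stands.
- The arm moves only by the tool carry_out, never from a script. Its argument "increments" is one flat list of numbers, 7 for each row, row after row: the turn, a rotation vector about the tool's x, y, z each as a share of 45 degrees, from -1 to 1, then the shift along the tool's x, y, z each as a share of 200 mm, from -1 to 1, then the opening, from 0 (shut) to 1 (fully open). A call has 1 to 8 rows; each row shifts and turns the commanded pose from where the row before left it, along the tool's axes as they then stand; what a row does not reach is not made up. A row lasts 1/12 s, in which the tool goes at most 41.7 mm and 7.16 degrees, less where a joint would pass 70% of its speed; a pose out of reach is approached as far as the arm can. A call with a number of a shift or a turn outside -1 to 1 is refused whole. A call with a gripper value outside its range is refused whole. The fingers move at their own pace and stop on an object; "squeeze" is the grip in N (left out, the last holds). Time passes only in rows, so rows that do not move let the fingers close. It gives the time, the measured TCP pose, the force and the opening at its end, in the units of the state.
- monitor.get_obs(): the state, without advancing time (a new reading comes with each control period).
- vision.camera(name): name is "side" or "top"; returns a dict with "pixels" (384x512x3 uint8, red, green, blue), "depth" (384x512 float32, m along the optical axis (not along the pixel's ray), 0 where there is no reading), "mtx" (3x3 intrinsics, pixels), "position" and "rotation" of the camera in the world. Camera axes: x right, y down, z forward; pixel columns grow to the right and rows downward; lengths in m; the calibration is good to about 2 mm. A picture is of the moment at which its call begins.
- ticket.job_done(): hands the job in, once; it reports no verdict.
Trained networks look in a picture, given as the dict that the camera call returned (one of the last four; its "shot" number tells which), for a name from the list of things; names that differ only in an ending like _2 or _b are one class to them, and where a whole thing is asked for, a point or a joint stands for the part that bears it (a point fixed in the world has none). Each returns a list of dicts, best first, with "confidence" (0 to 1); they miss things now and then, are a little off and sometimes report something else, mostly with a low value. They report only what shows in the picture. A call takes as long as a camera call. They do not tell look-alikes from the thing itself.
- vision.look_for(picture, label): "point" ([x, y, z] in m, in world coordinates, good to about 4 mm: the middle of the surface that is visible of it).
- vision.outline_of(picture, label): "region" (384x512 bool, what is visible of it).
The state is a dict: "time": time; "q": joint angles; "qd": joint speeds; "joint_efforts": joint torques, N m; "ee_pos": TCP position; "tcp_rot": TCP orientation; "wrist_force": force on the tool from outside, world axes, zero at the start; "torque": the same for the moment, N m; "opening": finger opening in m.
Only numpy, scipy, OpenCV 4.12 (cv2) and the standard library are available. Lean on these libraries where they do the work, as an engineer would, in place of code of your own. Each camera call takes 0.05 s, during which the arm holds its last target. There are 200 camera calls.

## Task

Wind the magazine's handwheel one full turn counter-clockwise to its stop to raise the orange gate, take the empty grey carrier out and lay it flat near the middle of the green mat, and slide every coloured carrier lying on the bench fully home, nose first, into the bay with the tag of its own colour. Only then wind the handwheel the full turn back to its stop so that the gate locks the carriers in. Leave the watches and other things on the bench alone.

Things in the scene. Friction and masses are not known exactly. Their poses are not given: they have to be found in the camera images.
- magazine: fixed white and aluminium magazine on the bench. Origin at bench level on its mouth line (front face), middle bay; +x runs inwards, y left. Three bays centred at y = -70, 0, 70, each 53 wide, 17 high, 62 deep to an end stop; their floor is the bench top. Noses between bays stick out 9 before the mouth (45 degree lead-in). Roof top at z = 30; gate posts at y = +-117, 46 high
- gate_edge (a point): middle of the lower edge of the orange gate plate, 5 thick, 26 tall, which runs across all three bays just in front of their mouths (magazine x from -6 to -1). Down, this edge is 10.5 above the bench and locks the carriers' ribs in (with 4 of play) or out; up, it is 20.5 above the bench. Moved only by the handwheel
- hub (a point): point on the vertical axis of the handwheel, at its upper face, 50 above the bench (magazine frame x = 40, y = 170)
- crank (a point): middle of the wheel's crank grip: an upright black cylinder, 22 in diameter and 34 tall (z from 50 to 84 above the bench), 42 from the wheel's axis; its sleeve spins freely, so it can be held with a fixed wrist while it is led round in a circle. This point is 68 above the bench
- wheel (a joint): turn of the steel handwheel (110 in diameter, vertical axis, left end of the magazine), rad: 0 = gate fully down (stop), grows counter-clockwise seen from above, 6.4 = gate fully up (stop), a little over one full turn. Light friction (about 1.5 N at the crank); it stays where it is left. It jams if a rib is under the gate
- mat: fixed green mat, 160 (x) by 120 (y) by 2 thick, origin at the centre of its underside
- empty: grey empty carrier, without a movement; at the start it sits fully home in one of the bays: a slab 104 long (x) by 50 wide (y) by 8 thick, 50 to 100 g; origin at the centre of its underside, nose at +x. On top a full-width cross rib, x -7 to -1, up to z = 14, and near the tail a grip fin 10 thick (y), 24 long (x -52 to -28), z 8 to 38
- card_red: red carrier with a brass watch movement (may be absent), flat on the bench right of the magazine: a slab 104 long (x) by 50 wide (y) by 8 thick, 50 to 100 g; origin at the centre of its underside, nose at +x. On top a full-width cross rib, x -7 to -1, up to z = 14, and near the tail a grip fin 10 thick (y), 24 long (x -52 to -28), z 8 to 38
- card_blue: blue carrier with a brass watch movement (may be absent), flat on the bench right of the magazine: a slab 104 long (x) by 50 wide (y) by 8 thick, 50 to 100 g; origin at the centre of its underside, nose at +x. On top a full-width cross rib, x -7 to -1, up to z = 14, and near the tail a grip fin 10 thick (y), 24 long (x -52 to -28), z 8 to 38
- card_yellow: yellow carrier with a brass watch movement (may be absent), flat on the bench right of the magazine: a slab 104 long (x) by 50 wide (y) by 8 thick, 50 to 100 g; origin at the centre of its underside, nose at +x. On top a full-width cross rib, x -7 to -1, up to z = 14, and near the tail a grip fin 10 thick (y), 24 long (x -52 to -28), z 8 to 38
- tag_red: red plate, 44 by 36 by 4, fixed on the magazine's roof over the bay for the red carrier; which bay it marks varies. Origin at the centre of its underside, axes as the magazine's
- bay_red (a point): where the origin of the red carrier lies when it is fully home in its bay, at bench level; +x points inwards. (It is 10 behind the mouth line; the carrier's fin then stands 30 in front of the mouth)
- tag_blue: blue plate, 44 by 36 by 4, fixed on the magazine's roof over the bay for the blue carrier; which bay it marks varies. Origin at the centre of its underside, axes as the magazine's
- bay_blue (a point): where the origin of the blue carrier lies when it is fully home in its bay, at bench level; +x points inwards. (It is 10 behind the mouth line; the carrier's fin then stands 30 in front of the mouth)
- tag_yellow: yellow plate, 44 by 36 by 4, fixed on the magazine's roof over the bay for the yellow carrier; which bay it marks varies. Origin at the centre of its underside, axes as the magazine's
- bay_yellow (a point): where the origin of the yellow carrier lies when it is fully home in its bay, at bench level; +x points inwards. (It is 10 behind the mouth line; the carrier's fin then stands 30 in front of the mouth)
- watch_steel: steel bracelet watch, 150 long by 40 wide, 10 high, not to be disturbed; origin at the centre of its underside
- watch_gold: gold bracelet watch, 150 long by 40 wide, 10 high, not to be disturbed; origin at the centre of its underside
- driver_stand: black stand, 80 in diameter, with screwdrivers, 115 tall, not to be disturbed; origin at the centre of its underside
- dust_dome: glass dust dome, 100 in diameter, 75 tall, not to be disturbed; origin at the centre of its underside
- oil_jar: small jar, 48 in diameter, 50 tall, not to be disturbed; origin at the centre of its underside
- putty_block: blue block, 55 by 22 by 14, not to be disturbed; origin at the centre of its underside
- loupe: black eyepiece, 36 in diameter, 30 tall, not to be disturbed; origin at the centre of its underside
Mind the look-alikes: they are no part of the job. Of the things that look like the mat, the smaller one is meant.

How it is judged (in metres and radians):
On the way, in this order (a step that is already met when the one before it is completed fails the run):
1. the handwheel is wound up a full turn (over 6.1 rad), gate up (value of joint wheel above 6.1 rad), for 0.2 s.
2. every coloured carrier present is home in the bay of its colour and the empty one lies on the mat, with the gate still up (x of card_red in the frame of bay_red between -0.006 and 0.005 m and y of card_red in the frame of bay_red between -0.005 and 0.005 m and height (world z) of each of card_red, card_blue, card_yellow below 0.006 m and angle between each of card_red, card_blue, card_yellow, empty's own z axis and vertical below 0.1 rad and angle between the x axis of card_red and the x axis of bay_red, either way round below 0.15 rad and x of card_blue in the frame of bay_blue between -0.006 and 0.005 m and y of card_blue in the frame of bay_blue between -0.005 and 0.005 m and angle between the x axis of card_blue and the x axis of bay_blue, either way round below 0.15 rad and x of card_yellow in the frame of bay_yellow between -0.006 and 0.005 m and y of card_yellow in the frame of bay_yellow between -0.005 and 0.005 m and angle between the x axis of card_yellow and the x axis of bay_yellow, either way round below 0.15 rad and x of empty in the frame of mat between -0.04 and 0.04 m and y of empty in the frame of mat between -0.04 and 0.04 m and height (world z) of empty below 0.009 m and linear speed of empty below 0.03 m/s and value of joint wheel above 5.5 rad), for 0.2 s.
3. the handwheel is wound back a full turn (under 0.25 rad), gate down (value of joint wheel below 0.25 rad), for 0.2 s.
At the end, for the whole second after the job is handed in: Every coloured carrier present lies flat in the bay of its colour within 6 mm of fully home, the empty one lies flat and at rest on the green mat with its centre within 40 mm of the mat's centre along each side, and the wheel is back under 0.25 rad (gate down) (x of card_red in the frame of bay_red between -0.006 and 0.005 m and y of card_red in the frame of bay_red between -0.005 and 0.005 m and height (world z) of each of card_red, card_blue, card_yellow below 0.006 m and angle between each of card_red, card_blue, card_yellow, empty's own z axis and vertical below 0.1 rad and angle between the x axis of card_red and the x axis of bay_red, either way round below 0.15 rad and x of card_blue in the frame of bay_blue between -0.006 and 0.005 m and y of card_blue in the frame of bay_blue between -0.005 and 0.005 m and angle between the x axis of card_blue and the x axis of bay_blue, either way round below 0.15 rad and x of card_yellow in the frame of bay_yellow between -0.006 and 0.005 m and y of card_yellow in the frame of bay_yellow between -0.005 and 0.005 m and angle between the x axis of card_yellow and the x axis of bay_yellow, either way round below 0.15 rad and x of empty in the frame of mat between -0.04 and 0.04 m and y of empty in the frame of mat between -0.04 and 0.04 m and height (world z) of empty below 0.009 m and linear speed of empty below 0.03 m/s and value of joint wheel below 0.25 rad); the robot touches nothing.
It fails at once if a watch or another bystander on the bench is moved more than 40 mm (distance of any of watch_steel, watch_gold, driver_stand, dust_dome, oil_jar, putty_block, loupe from where it was at the start of the episode above 0.04 m).
Of card_red, card_blue, card_yellow only 2 to 3 are there at a start; the rules pass over those that are not, and their reading is None.
At some moment in a run one of card_red, card_blue, card_yellow may be knocked a few centimetres aside while the robot is not near it.
Once in a run the grip may slacken for a moment while it holds something.
It also fails if it takes over 210 s, if anything falls off the work surface, if the arm or the gripper's body presses on something with over 40 N, if the wrist force passes 120 N, or if a joint passes its speed limit or range.

## Working session

There is one attempt and no reset: what is moved stays moved. The work goes in short steps, Python scripts to look and compute and a tool call to move; the robot and the scene stay as the last step left them, time stands still between calls to the robot, and variables do not carry over. Pictures are saved under pics/ and viewed, about 12 in all and at most 16, crops included, and the job is handed in when it is done.

Besides the shell and the picture viewer there is one more tool, called after "Emit:" as name(argument=value, ...) on one line, values as JSON. carry_out: Moves the arm, as the interface text tells. Its arguments: {"type":"object","properties":{"increments":{"type":"array"},"squeeze":{"type":"number"}},"required":["increments"]}

```bash
ls; mkdir -p pics
cat > h.py <<'E'
import numpy as np, cv2
from workcell import monitor, vision, ticket, bot
def pts(c):
    d=c["depth"]; v,u=np.indices(d.shape); K=np.array(c["mtx"])
    P=np.stack([(u-K[0,2])/K[0,0]*d,(v-K[1,2])/K[1,1]*d,d],-1)
    return P@np.array(c["rotation"]).T+np.array(c["position"])
def save(c,name,box=None,s=1.5):
    im=c["pixels"][...,::-1]
    if box: im=im[box[1]:box[3],box[0]:box[2]]
    cv2.imwrite("pics/"+name,cv2.resize(im,None,fx=s,fy=s,interpolation=cv2.INTER_CUBIC))
E
python3 - <<'E'
from h import *
print(monitor.get_obs(), bot.pinch_z)
for n in("top","side"):
    c=vision.camera(n); save(c,n+"1.png"); print(n,np.round(c["position"],3),np.round(c["rotation"],3).tolist(),np.round(c["mtx"],1).tolist())
    for l in ["magazine","hub","crank","mat","empty","card_red","card_blue","card_yellow","tag_red","tag_blue","tag_yellow","watch_steel","watch_gold","driver_stand","dust_dome","oil_jar","putty_block","loupe"]:
        r=vision.look_for(c,l)
        print(l,[(np.round(x["point"],3).tolist(),round(x["confidence"],2)) for x in r[:3]])
E
```

```text
pics
{'time': 0.0, 'q': array([ 6.94420123e+01,  5.01115791e+00,  1.00358020e+01,  9.50981536e+01,
       -2.70801804e-03,  9.00013251e+01]), 'qd': array([0.04691903, 0.00053559, 0.06905819, 0.04734191, 0.04593747,
       0.01271302]), 'joint_efforts': array([-7.81910585e-04, -5.20398045e+01,  4.64794779e+01,  1.66427088e-02,
        5.73769921e-05,  2.73042235e-05]), 'ee_pos': array([0.193074  , 0.51477255, 0.23059457]), 'tcp_rot': array([-1.79926491e+02,  2.70971592e-03,  1.59440691e+02]), 'wrist_force': array([ 0.42767822,  0.13592849, -0.63279198]), 'torque': array([-0.02922238,  0.00267539, -0.01130421]), 'opening': 0.0854719564696314} -0.0187
top [ 0.407 -0.016  1.13 ] [-177.019, 0.32, -90.279] [[390.4, 0.0, 246.4], [0.0, 390.4, 191.5], [0.0, 0.0, 1.0]]
magazine [([0.586, 0.145, 0.027], 0.57)]
hub [([0.589, 0.151, 0.03], 0.95), ([0.594, 0.214, 0.054], 0.49)]
crank [([0.597, 0.217, 0.055], 0.69)]
mat [([0.442, 0.331, 0.002], 0.91), ([0.171, 0.296, 0.004], 0.74)]
empty [([0.533, 0.048, 0.009], 0.72), ([0.589, -0.021, 0.035], 0.62)]
card_red [([0.489, -0.149, 0.011], 0.78)]
card_b
[... 964 characters left out ...]
.528, 0.042, 0.013], 0.47)]
card_red [([0.485, -0.154, 0.007], 0.8)]
card_blue [([0.61, -0.202, 0.005], 0.63), ([0.528, 0.046, 0.012], 0.49)]
card_yellow []
tag_red []
tag_blue [([0.59, 0.048, 0.034], 0.65)]
tag_yellow [([0.74, -0.181, 0.04], 0.36)]
watch_steel [([0.697, -0.326, 0.001], 0.57), ([0.576, 0.119, 0.03], 0.54)]
watch_gold [([0.593, 0.049, 0.03], 0.72), ([0.354, -0.249, 0.002], 0.56)]
driver_stand [([0.741, 0.062, 0.03], 0.78)]
dust_dome [([0.737, -0.18, 0.038], 0.73)]
oil_jar [([0.354, -0.248, 0.005], 0.61), ([0.679, 0.377, 0.035], 0.51)]
putty_block [([0.61, -0.206, 0.007], 0.63), ([0.569, -0.439, 0.011], 0.47)]
loupe [([0.359, 0.152, 0.028], 0.62), ([0.55, 0.041, 0.023], 0.62)]
```

View pics/top1.png

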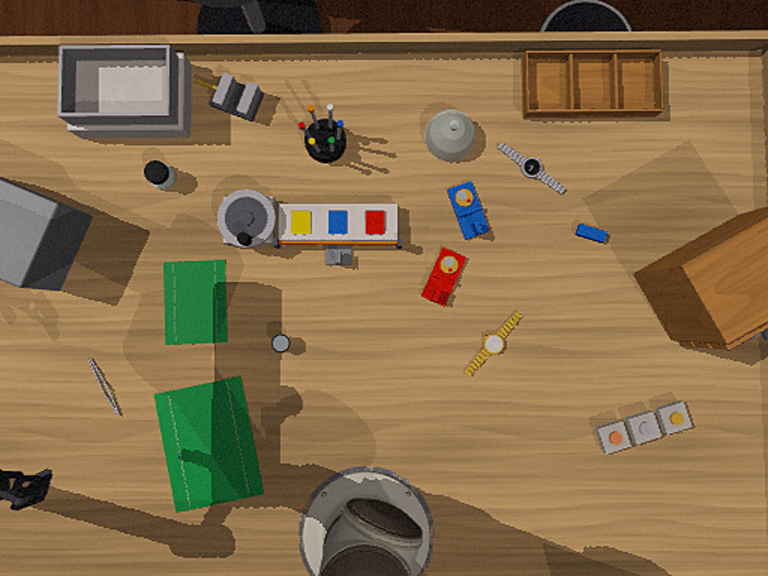

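View pics/side1.png

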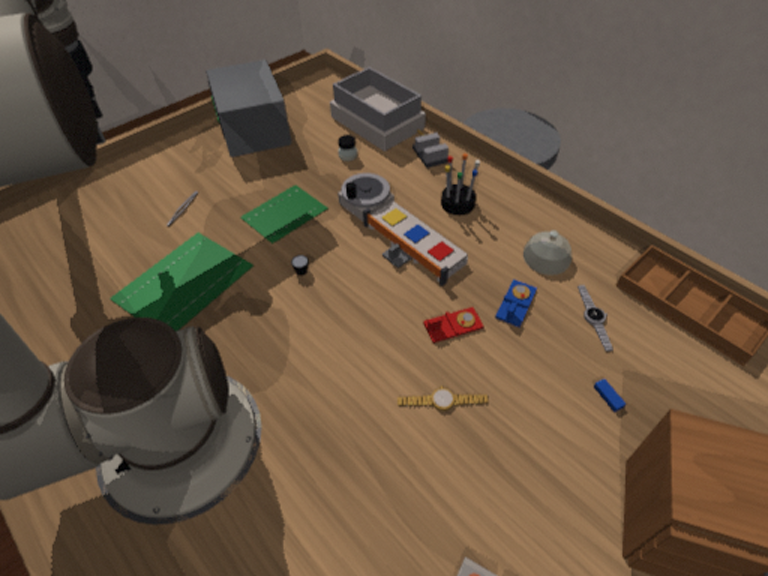

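```bash
cat >> h.py <<'E'
from scipy.spatial.transform import Rotation as Ro
def pts(c):
    d=c["depth"]; v,u=np.indices(d.shape); K=np.array(c["mtx"])
    P=np.stack([(u-K[0,2])/K[0,0]*d,(v-K[1,2])/K[1,1]*d,d],-1)
    return P@Ro.from_euler("xyz",c["rotation"],degrees=True).as_matrix().T+np.array(c["position"])
def near(P,xy,r): return (np.hypot(P[...,0]-xy[0],P[...,1]-xy[1])<r)&(P[...,2]>-.05)
def rect(Q): return cv2.minAreaRect((Q*1000).astype(np.float32))
def colmask(c,name):
    h,s,v=cv2.split(cv2.cvtColor(np.ascontiguousarray(c["pixels"]),cv2.COLOR_RGB2HSV)); h=h.astype(int)
    k=(s>110)&(v>40)
    return {"red":k&((h<6)|(h>172)),"blue":k&(h>100)&(h<125),"yellow":k&(h>23)&(h<35)&(s>150),"green":k&(h>45)&(h<90)}[name]
def card(c,P,name,xy,r=.09):
    m=colmask(c,name)&near(P,xy,r)
    low=m&(P[...,2]<.02); hi=m&(P[...,2]>.026)
    return m,rect(P[low][:,:2]),(P[hi].mean(0).round(4) if hi.any() else None),rect(P[m][:,:2])
E
python3 - <<'E'
from h import *
for n in("top","side"):
    c=vision.camera(n);P=pts(c); print("==",n, "bench z",np.median(P[near(P,(.45,-.05),.02)][:,2]))
    for nm,xy in(("red",(.487,-.152)),("blue",(.615,-.2))):
        m,a,f,b=card(c,P,nm,xy); print(nm,m.sum(),a,f,b, np.median(P[m][:,2]))
    for nm,xy in(("yellow",(.589,.121)),("blue",(.589,.049)),("red",(.588,-.018))):
        m=colmask(c,nm)&near(P,xy,.035)&(P[...,2]>.022); print("tag",nm,m.sum(),P[m].mean(0).round(4),rect(P[m][:,:2]))
    pix=c["pixels"].astype(int)
    w=near(P,(.59,.05),.14)&(abs(P[...,2]-.03)<.008)&(P[...,1]<.17)&(pix.min(-1)>110)
    print("roof",w.sum(),rect(P[w][:,:2]),P[w].mean(0))
    k=near(P,(.592,.21),.08)&(P[...,2]>.043)&(P[...,2]<.056); print("wheel",rect(P[k][:,:2]))
    k=near(P,(.592,.21),.08)&(P[...,2]>.072); print("crank",k.sum(),P[k].mean(0),P[k].max(0))
    g=colmask(c,"green")&near(P,(.442,.33),.11); print("mat",rect(P[g][:,:2]))
    k=near(P,(.53,.045),.06)&(P[...,2]>.03)&(P[...,0]<.545); print("fin empty",k.sum(),P[k].mean(0) if k.any() else 0, rect(P[k][:,:2]) if k.any() else 0)
    save(c,n+"2.png",(130,100,340,230) if n=="top" else (210,100,390,240),3.6)
E
```

```text
== top bench z -0.0005824197303407885
red 498 ((485.8609619140625, -151.1431427001953), (50.15915298461914, 103.481689453125), 65.7528076171875) [ 0.4496 -0.1342  0.0366] ((485.8609619140625, -151.1431427001953), (50.15915298461914, 103.481689453125), 65.7528076171875) 0.007886918193340975
blue 487 ((614.4743041992188, -200.34951782226562), (102.68824005126953, 50.417030334472656), 19.884811401367188) [ 0.5766 -0.2131  0.0358] ((614.3741455078125, -200.3857421875), (102.9013442993164, 50.417030334472656), 19.884807586669922) 0.007731869166002214
tag yellow 185 [0.5876 0.1201 0.0333] ((588.0087280273438, 121.05329895019531), (34.786407470703125, 41.233245849609375), 89.8646011352539)
tag blue 180 [0.5876 0.0515 0.0332] ((587.5694580078125, 50.38811492919922), (34.14863204956055, 41.0589599609375), 89.64248657226562)
tag red 177 [ 0.5873 -0.0192  0.0334] ((587.1546020507812, -20.58399200439453), (34.08921813964844, 41.508853912353516), 89.6645736694336)
roof 1260 ((568.3369140625, 50.971168518066406), (222.6702117919922, 110.12776947021484), 89.63995361328125) [0.58858756 0.04931126 0.
[... 1313 characters left out ...]
11  0.0317] ((589.8858642578125, -20.12895393371582), (41.8771858215332, 45.044410705566406), 79.48746490478516)
roof 615 ((592.9390869140625, 46.58300018310547), (221.67828369140625, 69.67485809326172), 89.78046417236328) [0.592512   0.03783644 0.02800679]
wheel ((596.0516967773438, 217.704345703125), (110.83556365966797, 111.20909118652344), 0.46758678555488586)
crank 35 [0.55178402 0.21353346 0.07954056] [0.56202675 0.22371863 0.08489662]
mat ((441.7794189453125, 326.57305908203125), (160.1585693359375, 120.10562896728516), 2.2891640663146973)
fin empty 28 [0.52168496 0.0470023  0.03505904] ((522.86865234375, 47.33270263671875), (24.291831970214844, 8.702342987060547), 1.5715731382369995)
```

View pics/top2.png

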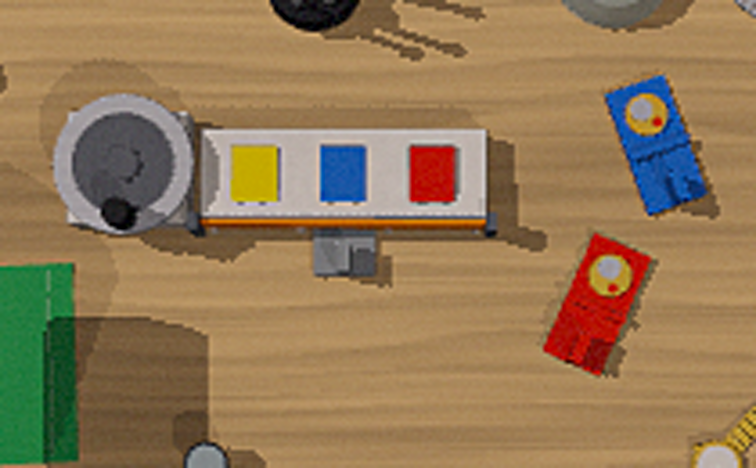

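The tags read yellow, blue, red from left to right. The grey empty is in the middle (blue) bay, and no yellow carrier is present.

Look-alikes, in full top-view pixels (512x384):

| Thing wanted | Chosen | Passed over |
|---|---|---|
| Mat | Small green, (130,202) | Big green, (139,295) |
| Blue carrier | With movement and fin, (311,140) | Putty block, (394,155); blue tag, (225,148) |
| Red carrier | (296,184) | Red tag, (250,148) |
| Empty | (226,171) | Grey gadget, (158,64) |
| Crank | On the wheel, (163,159) | Loupe, (187,229); oil jar, (105,116) |

The close crop confirms the crank at crop pixel (118,212), on the -x side of the wheel, and the empty's fin in the middle bay.

Emit:
carry_out(increments=[0,0,-0.152,0,0,0,0.6,0,0,-0.152,0,0,0,0.6,0,0,-0.152,0,0,0,0.6,0,0,0,-0.15,-0.125,0,0.6,0,0,0,-0.15,-0.125,0,0.6,0,0,0,-0.15,-0.125,0,0.6,0,0,0,-0.15,-0.125,0,0.6,0,0,0,-0.15,-0.125,0,0.6], squeeze=25)

```text
time: 2.67
ee_pos: [0.3441, 0.3886, 0.2314]
tcp_rot: [180.0, 0.0, 180.0]
wrist_force: [0.2, 0.4, -0.3]
opening: 0.0513
```

Emit:
carry_out(increments=[0,0,0,-0.148,-0.1225,0,0.6,0,0,0,-0.148,-0.1225,0,0.6,0,0,0,-0.148,-0.1225,0,0.6,0,0,0,-0.148,-0.1225,0,0.6,0,0,0,-0.148,-0.1225,0,0.6,0,0,0,-0.148,-0.1225,0,0.6,0,0,0,-0.148,-0.1225,0,0.6,0,0,0,0,0,0.15,0.6])

```text
time: 3.33
ee_pos: [0.5563, 0.2149, 0.2059]
tcp_rot: [179.9, 0.5, 179.7]
wrist_force: [0.8, 1.3, 1.8]
opening: 0.0513
```

Emit:
carry_out(increments=[0,0,0,0,0,0.145,0.6,0,0,0,0,0,0.145,0.6,0,0,0,0,0,0.145,0.6,0,0,0,0,0,0.145,0.6,0,0,0,0,0,0.145,0.6,0,0,0,0,0,0,0.6])

```text
time: 3.83
ee_pos: [0.5472, 0.217, 0.0502]
tcp_rot: [-179.8, -0.5, 180.0]
wrist_force: [-1.3, -0.9, -1.0]
opening: 0.0514
```

Emit:
carry_out(increments=[0,0,0,0,0,0,0,0,0,0,0,0,0,0,0,0,0,0,0,0,0,0,0,0,0,0,0,0,0,0,0,0,0,0,0,0,0,0,0,0,0,0])

```text
time: 4.33
ee_pos: [0.5512, 0.2188, 0.0587]
tcp_rot: [179.9, 0.2, 180.0]
wrist_force: [-1.5, -0.2, 7.1]
opening: 0.0211
```

Emit:
carry_out(increments=[0,0,0,-0.016,-0.0805,0,0,0,0,0,-0.0455,-0.068,0,0,0,0,0,-0.068,-0.0455,0,0,0,0,0,-0.0805,-0.016,0,0,0,0,0,0,0,0,0], squeeze=40)

```text
time: 4.75
ee_pos: [0.5954, 0.1783, 0.0588]
tcp_rot: [179.7, 0.3, -180.0]
wrist_force: [0.7, 9.9, 6.7]
opening: 0.0206
```

Run:
```python
from h import *
o=monitor.get_obs();print(o["ee_pos"],o["wrist_force"],o["opening"])
```

```text
[0.59542896 0.1783177  0.05876144] [0.67554616 9.89352466 6.71283252] 0.020647059239599422
```

Emit:
carry_out(increments=[0,0,0,-0.0805,0.021,0,0,0,0,0,-0.068,0.0505,0,0,0,0,0,-0.0455,0.073,0,0,0,0,0,-0.016,0.0805,0,0,0,0,0,0,0,0,0])

```text
time: 5.17
ee_pos: [0.6351, 0.2238, 0.0588]
tcp_rot: [179.9, 0.1, -180.0]
wrist_force: [-1.1, 1.1, 7.7]
opening: 0.0206
```

Emit:
carry_out(increments=[0,0,0,0.016,0.0805,0,0,0,0,0,0.0455,0.068,0,0,0,0,0,0.068,0.0455,0,0,0,0,0,0.0805,0.016,0,0,0,0,0,0,0,0,0])

```text
time: 5.58
ee_pos: [0.5914, 0.2626, 0.0588]
tcp_rot: [-179.9, 0.1, 180.0]
wrist_force: [-1.1, -7.3, 5.9]
opening: 0.0207
```

Emit:
carry_out(increments=[0,0,0,0.0805,-0.016,0,0,0,0,0,0.068,-0.0455,0,0,0,0,0,0.0455,-0.068,0,0,0,0,0,0.016,-0.0805,0,0,0,0,0,0,0,0,0])

```text
time: 6.0
ee_pos: [0.5512, 0.2198, 0.0588]
tcp_rot: [180.0, 0.2, 179.9]
wrist_force: [-0.6, -2.0, 6.6]
opening: 0.0208
```

Emit:
carry_out(increments=[0,0,0,0,-0.022,0,0,0,0,0,0,0,0,0,0,0,0,0,0,0,0,0,0,0,0,0,0,0.45,0,0,0,0,0,0,0.45,0,0,0,0,0,0,0.45,0,0,0,0,0,-0.15,0.45,0,0,0,0,0,-0.15,0.45])

```text
time: 6.67
ee_pos: [0.5488, 0.2165, 0.115]
tcp_rot: [-179.9, -0.2, 180.0]
wrist_force: [0.7, 0.6, -0.4]
opening: 0.0388
```

Emit:
carry_out(increments=[0,0,0,0,0,-0.15,0.35,0,0,0,0.027,-0.167,0,0.35,0,0,0,0.027,-0.167,0,0.35,0,0,0,0.027,-0.167,0,0.35,0,0,0,0.027,-0.167,0,0.35,0,0,0,0.027,-0.167,0,0.35,0,0,0,0,0,0,0.35,0,0,0,0,0,0,0.35])

```text
time: 7.33
ee_pos: [0.5229, 0.0485, 0.1464]
tcp_rot: [180.0, 0.0, 179.8]
wrist_force: [-0.2, 0.2, 0.5]
opening: 0.03
```

Run:
```python
from h import *
o=monitor.get_obs();print(o["ee_pos"],o["wrist_force"],o["opening"],o["q"])
c=vision.camera("side"); save(c,"side3.png",(200,80,400,230),3.6)
```

```text
[0.52290206 0.0485301  0.14642882] [-0.20879691  0.21985286  0.4853528 ] 0.030022847493249374 [ 5.29857747e+00  6.87060699e-01 -3.77163609e+00  8.55312404e+01
  7.01290743e-03  5.49364062e+00]
```

View pics/side3.png

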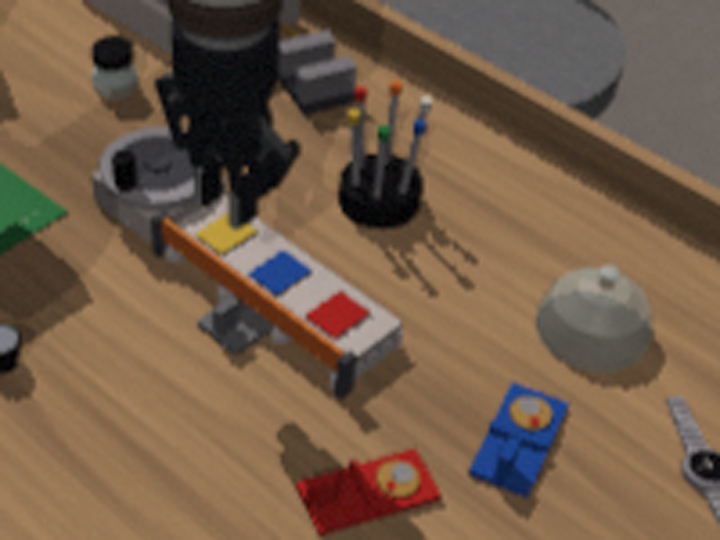

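Emit:
carry_out(increments=[0,0,0,0,0.008,0.17,0.35,0,0,0,0,0,0.17,0.35,0,0,0,0,0,0.17,0.35,0,0,0,0,0,0.1,0.35,0,0,0,0,0,0.05,0.35,0,0,0,0,0,0.02,0.35,0,0,0,0,0,0,0.35])

```text
time: 7.97
ee_pos: [0.5231, 0.0522, 0.0101]
tcp_rot: [-180.0, -0.0, -180.0]
wrist_force: [-0.2, -0.4, 0.5]
opening: 0.0299
```

Emit:
carry_out(increments=[0,0,0,0,0,0,0,0,0,0,0,0,0,0,0,0,0,0,0,0,0,0,0,0,0,0,0,0,0,0,0,0,0,0,0], squeeze=50)

```text
time: 8.38
ee_pos: [0.5242, 0.0517, 0.0121]
tcp_rot: [180.0, 0.2, 180.0]
wrist_force: [0.5, 1.4, 6.9]
opening: 0.009
```

Emit:
carry_out(increments=[0,0,0,0.04,0,0,0,0,0,0,0.1,0,0,0,0,0,0,0.13,0,0,0,0,0,0,0.13,0,0,0,0,0,0,0.03,0,0,0,0,0,0,0,0,0,0,0,0,0,0,0,-0.1,0,0,0,0,0,0,-0.15,0])

```text
time: 9.05
ee_pos: [0.4351, 0.0513, 0.059]
tcp_rot: [-180.0, -0.2, 180.0]
wrist_force: [0.4, 0.3, -0.4]
opening: 0.009
```

Run:
```python
from h import *
o=monitor.get_obs();print(o["ee_pos"],o["wrist_force"],o["opening"])
c=vision.camera("top"); save(c,"top4.png",(130,80,340,230),3.6); P=pts(c)
for nm,xy in(("red",(.487,-.152)),("blue",(.615,-.2))):
        m,a,f,b=card(c,P,nm,xy,.1); print(nm,m.sum(),a,f)
```

```text
[0.43506787 0.05125891 0.05899549] [ 0.39259938  0.29838673 -0.39606992] 0.008994781925615345
red 503 ((486.1275329589844, -151.35606384277344), (50.11848449707031, 104.1446762084961), 65.76068115234375) [ 0.4496 -0.1342  0.0367]
blue 487 ((614.8772583007812, -200.39352416992188), (102.88272857666016, 49.734596252441406), 19.788726806640625) [ 0.5768 -0.2131  0.0357]
```

View pics/top4.png

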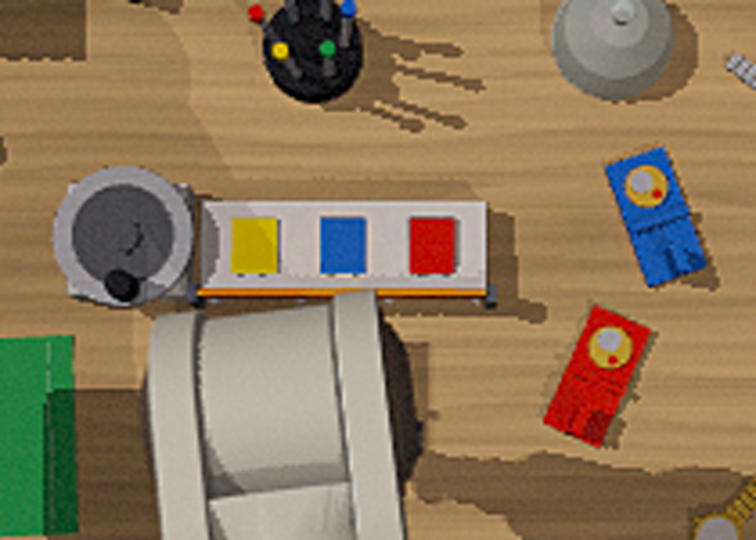

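Emit:
carry_out(increments=[0,0,0,0,0,-0.2,0,0,0,0,0.024,0.198,0,0,0,0,0,0.024,0.198,0,0,0,0,0,0.024,0.198,0,0,0,0,0,0.024,0.198,0,0,0,0,0,0.024,0.198,0,0,0,0,0,0.024,0.198,0,0,0,0,0,0.024,0.198,0,0])

```text
time: 9.77
ee_pos: [0.403, 0.3308, 0.1006]
tcp_rot: [180.0, 0.0, 180.0]
wrist_force: [0.7, -0.9, -1.4]
opening: 0.0093
```

Emit:
carry_out(increments=[0,0,0,0,0,0.15,0,0,0,0,0,0,0.15,0,0,0,0,0,0,0.05,0,0,0,0,0,0,0,0])

```text
time: 10.1
ee_pos: [0.4021, 0.3275, 0.0276]
tcp_rot: [-179.8, -0.2, 180.0]
wrist_force: [-0.3, -0.4, -0.3]
opening: 0.009
```

Emit:
carry_out(increments=[0,0,0,0,0,0.05,0,0,0,0,0,0,0.025,0,0,0,0,0,0,0,0,0,0,0,0,0,0,0.3,0,0,0,0,0,0,0.3,0,0,0,0,0,0,0.3,0,0,0,0,0,-0.1,0.3,0,0,0,0,0,-0.2,0.3])

```text
time: 10.77
ee_pos: [0.4017, 0.3271, 0.0721]
tcp_rot: [-179.7, -0.3, 180.0]
wrist_force: [1.0, 0.9, -0.9]
opening: 0.0254
```

Emit:
carry_out(increments=[0,0,0,0,0,-0.15,0.4,0,0,0,-0.02,-0.192,0,0.4,0,0,0,-0.02,-0.192,0,0.4,0,0,0,-0.02,-0.192,0,0.4,0,0,0,-0.02,-0.192,0,0.4,0,0,0,-0.02,-0.192,0,0.4,0,0,0,-0.02,-0.192,0,0.4,0,0,0,-0.02,-0.192,0,0.4])

```text
time: 11.43
ee_pos: [0.4314, 0.0582, 0.1061]
tcp_rot: [180.0, 0.1, 180.0]
wrist_force: [1.7, 1.0, -0.3]
opening: 0.0341
```

Run:
```python
from h import *
o=monitor.get_obs();print(o["ee_pos"],o["wrist_force"],o["opening"])
c=vision.camera("top"); P=pts(c)
for nm,xy in(("red",(.487,-.152)),("blue",(.615,-.2))):
        m,a,f,b=card(c,P,nm,xy,.1); print(nm,m.sum(),a,f)
for n,c in(("top",c),("side",vision.camera("side"))):
    r=vision.outline_of(c,"empty"); P=pts(c)
    for x in r[:2]: print(n,x["confidence"],rect(P[x["region"]][:,:2]),P[x["region"]].mean(0))
save(c,"side5.png")
```

```text
[0.43143605 0.05819217 0.10606037] [ 1.66636778  1.01533337 -0.33270315] 0.03408729680066542
red 499 ((485.9046325683594, -151.11343383789062), (49.81957244873047, 103.51655578613281), 65.55635070800781) [ 0.4496 -0.1342  0.0367]
blue 485 ((614.6908569335938, -199.97412109375), (103.13945007324219, 50.28163528442383), 19.143095016479492) [ 0.5767 -0.2129  0.0359]
top 0.7 ((570.5662231445312, 109.55314636230469), (351.04144287109375, 216.10537719726562), 68.97716522216797) [0.58712007 0.12544365 0.04407395]
top 0.69 ((440.7537841796875, 170.8380889892578), (372.87066650390625, 106.91299438476562), 89.87195587158203) [0.44034247 0.32380872 0.02121126]
side 0.64 ((215.12759399414062, -49.97064208984375), (996.81787109375, 111.123291015625), 58.541046142578125) [0.43847352 0.31858649 0.01222338]
```

View pics/side5.png

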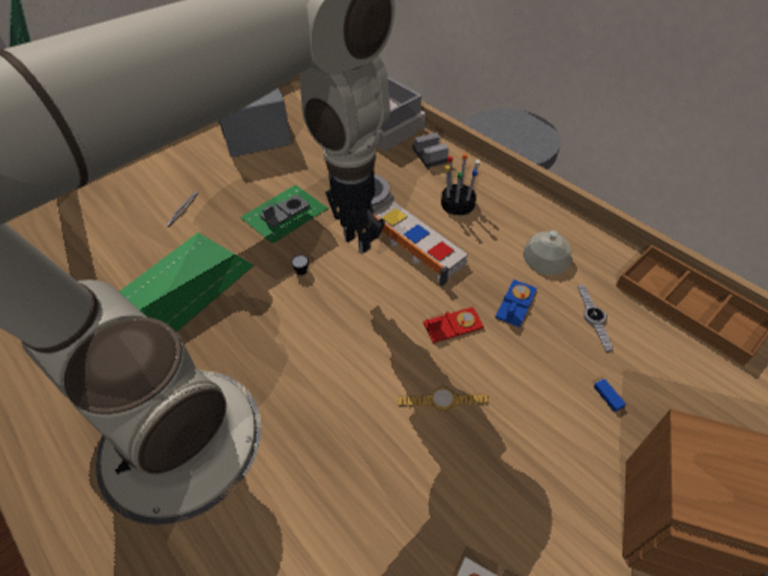

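Emit:
carry_out(increments=[0,0,0,-0.0195,-0.193,0,0.4,0,0,0,-0.0195,-0.193,0,0.4,0,0,0,-0.0195,-0.193,0,0.4,0,0,0,-0.0195,-0.193,0,0.4,0,0,0,-0.0195,-0.193,0,0.4,0,0,0.15,0,0,0,0.4,0,0,0.15,0,0,0,0.4,0,0,0.15,0,0,0,0.4])

```text
time: 12.3
ee_pos: [0.4513, -0.1325, 0.1053]
tcp_rot: [180.0, -0.0, 159.4]
wrist_force: [-0.1, 0.5, 0.9]
opening: 0.0342
```

Emit:
carry_out(increments=[0,0,0.09,0,0,0,0.4,0,0,0,0,0,0,0.4])

```text
time: 12.47
ee_pos: [0.4514, -0.1318, 0.1054]
tcp_rot: [180.0, 0.0, 155.6]
wrist_force: [0.2, -0.7, -0.2]
opening: 0.0339
```

Emit:
carry_out(increments=[0,0,0,0.003,-0.0145,0.17,0.4,0,0,0,0,0,0.17,0.4,0,0,0,0,0,0.08,0.4,0,0,0,0,0,0.05,0.4,0,0,0,0,0,0,0,0,0,0,0,0,0,0,0,0,0,0,0,0,0,0,0,0,0,0,0,0])

```text
time: 13.13
ee_pos: [0.4501, -0.1356, 0.0128]
tcp_rot: [180.0, 0.1, 155.7]
wrist_force: [0.3, -0.2, -0.3]
opening: 0.0094
```

Emit:
carry_out(increments=[0,0,0,0,0,0,0,0,0,0,0,0,0,0])

```text
time: 13.3
ee_pos: [0.4496, -0.1356, 0.0121]
tcp_rot: [180.0, 0.1, 155.7]
wrist_force: [0.3, 0.8, 4.6]
opening: 0.009
```

Emit:
carry_out(increments=[0,0,0,0,0,-0.1,0,0,0,0,0,0,-0.15,0,0,0,-0.135,0,0,0,0,0,0,-0.135,0,0,0,0,0,0,-0.135,0,0,0,0,0,0,-0.135,0,0,0,0,0,0,0,0.05,0,0,0,0,0,0,0,0,0,0], squeeze=60)

```text
time: 13.97
ee_pos: [0.4377, -0.1354, 0.0614]
tcp_rot: [180.0, -0.1, 179.8]
wrist_force: [-0.5, -0.0, -1.1]
opening: 0.009
```

Emit:
carry_out(increments=[0,0,0,0,0.1457,0,0,0,0,0,0,0.1457,0,0,0,0,0,0,0.1457,0,0,0,0,0,0,0.1457,0,0,0,0,0,0,0,0,0,0,0,0,0,0,0,0])

```text
time: 14.47
ee_pos: [0.439, -0.0179, 0.0615]
tcp_rot: [-180.0, 0.0, 179.9]
wrist_force: [-0.4, -0.5, -0.9]
opening: 0.0087
```

Run:
```python
from h import *
o=monitor.get_obs();print(o["ee_pos"],o["tcp_rot"],o["wrist_force"],o["opening"])
for n in ("top","side"):
    c=vision.camera(n); P=pts(c)
    m=colmask(c,"red")&near(P,(.48,-.02),.1)&(P[...,0]<.549)
    print(n,m.sum(),rect(P[m][:,:2]),P[m].mean(0))
    save(c,n+"6.png",(180,110,340,230) if n=="top" else (240,130,380,240),4)
```

```text
[ 0.43897433 -0.01790521  0.06149891] [-1.79997044e+02  2.52224811e-02  1.79941680e+02] [-0.40089493 -0.46517184 -0.92251064] 0.008725710216147056
top 6 ((480.49737548828125, -35.416080474853516), (141.35926818847656, 57.9788932800293), 7.206182479858398) [ 0.50455949 -0.02366556  0.30166564]
side 263 ((487.38275146484375, -20.792373657226562), (126.9007339477539, 122.57520294189453), 88.89244842529297) [ 0.47281603 -0.03190369  0.06179019]
```

View pics/side6.png

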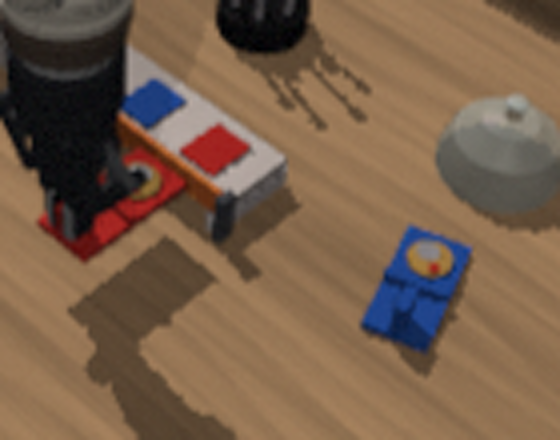

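Emit:
carry_out(increments=[0,0,0,0,-0.003,0.13,0,0,0,0,0,0,0.08,0,0,0,0,0,0,0.033,0,0,0,0,0,0,0,0,0,0,0,-0.1,0,0,0,0,0,0,-0.1,0,0,0])

```text
time: 15.07
ee_pos: [0.4791, -0.0205, 0.0132]
tcp_rot: [180.0, -0.0, 179.8]
wrist_force: [0.6, 1.8, 0.7]
opening: 0.0087
```

Emit:
carry_out(increments=[0,0,0,-0.08,0,0,0,0,0,0,-0.08,0,0,0,0,0,0,0,0,0,0])

```text
time: 15.32
ee_pos: [0.5135, -0.0205, 0.0131]
tcp_rot: [-180.0, 0.1, 179.8]
wrist_force: [-1.2, 0.5, -0.3]
opening: 0.0087
```

Emit:
carry_out(increments=[0,0,0,-0.03,0,0,0,0,0,0,-0.03,0,0,0,0,0,0,-0.015,0,0,0,0,0,0,0,0,0,0])

```text
time: 15.65
ee_pos: [0.5228, -0.0197, 0.0119]
tcp_rot: [180.0, -0.4, 179.9]
wrist_force: [-15.1, 1.1, 5.1]
opening: 0.0091
```

Emit:
carry_out(increments=[0,0,0,0,0,0,0.3,0,0,0,0,0,0,0.3,0,0,0,0,0,0,0.3,0,0,0,0,0,-0.1,0.3,0,0,0,0,0,-0.2,0.35,0,0,0,0,0,-0.15,0.4,0,0,0,0,0,0,0.4])

```text
time: 16.23
ee_pos: [0.529, -0.0198, 0.1096]
tcp_rot: [-180.0, 0.5, 180.0]
wrist_force: [2.0, -0.1, 0.7]
opening: 0.034
```

Run:
```python
from h import *
o=monitor.get_obs();print(o["ee_pos"],o["tcp_rot"],o["wrist_force"],o["opening"])
c=vision.camera("top"); P=pts(c)
m,a,f,b=card(c,P,"blue",(.615,-.2),.1); print(m.sum(),a,f)
```

```text
[ 0.52897968 -0.01977445  0.10958643] [-179.97869625    0.5425771   179.95016848] [ 1.97596442 -0.08507526  0.68571159] 0.03396839705869025
485 ((614.6314086914062, -200.06454467773438), (102.649169921875, 49.483726501464844), 19.384248733520508) [ 0.5766 -0.2131  0.0366]
```

Emit:
carry_out(increments=[0,0,0,-0.0485,-0.193,0,0.4,0,0,0,-0.0485,-0.193,0,0.4,0,0,0,-0.0485,-0.193,0,0.4,0,0,0,-0.0485,-0.193,0,0.4,0,0,0,-0.0485,-0.193,0,0.4,0,0,-0.1445,0,0,0,0.4,0,0,-0.1445,0,0,0,0.4,0,0,-0.1445,0,0,0,0.4])

```text
time: 16.95
ee_pos: [0.5741, -0.2136, 0.1013]
tcp_rot: [179.9, -0.1, -160.3]
wrist_force: [0.6, 0.9, 0.7]
opening: 0.0339
```

Emit:
carry_out(increments=[0,0,0,0,0,0.05,0.4,0,0,0,0,0,0,0.4,0,0,0,0,0,0,0.4])

```text
time: 17.2
ee_pos: [0.5738, -0.2122, 0.0912]
tcp_rot: [179.9, -0.1, -160.7]
wrist_force: [-0.3, -0.1, -0.4]
opening: 0.0342
```

Emit:
carry_out(increments=[0,0,0,-0.0117,-0.009,0.17,0.4,0,0,0,0,0,0.12,0.4,0,0,0,0,0,0.07,0.4,0,0,0,0,0,0.033,0.4,0,0,0,0,0,0,0,0,0,0,0,0,0,0,0,0,0,0,0,0,0,0,0,0,0,0,0,0])

```text
time: 17.87
ee_pos: [0.578, -0.2137, 0.0155]
tcp_rot: [-179.9, 0.1, -160.6]
wrist_force: [0.4, 0.4, -0.3]
opening: 0.0089
```

Emit:
carry_out(increments=[0,0,0,0,0,0,0,0,0,0,0,0,0,0])

```text
time: 18.03
ee_pos: [0.5777, -0.2137, 0.0149]
tcp_rot: [-180.0, 0.1, -160.5]
wrist_force: [-0.7, -0.3, 2.4]
opening: 0.0088
```

Emit:
carry_out(increments=[0,0,0,0,0,-0.1,0,0,0,0,0,0,-0.15,0,0,0,0,0,0,-0.1,0,0,0,0.1445,0,0,0,0,0,0,0.1445,0,0,0,0,0,0,0.1445,0,0,0,0,0,0,0,0,0,0,0,0,0,0,0,0,0,0])

```text
time: 18.7
ee_pos: [0.5773, -0.2135, 0.0842]
tcp_rot: [-180.0, 0.0, -179.8]
wrist_force: [-0.4, 0.1, -1.9]
opening: 0.0089
```

Emit:
carry_out(increments=[0,0,0,0.0877,0.1655,0,0,0,0,0,0.0877,0.1655,0,0,0,0,0,0.0877,0.1655,0,0,0,0,0,0.0877,0.1655,0,0,0,0,0,0.0877,0.1655,0,0,0,0,0,0.0877,0.1655,0,0,0,0,0,0.0877,0.1655,0,0,0,0,0,0.0877,0.1655,0,0])

```text
time: 19.37
ee_pos: [0.4361, 0.0526, 0.0842]
tcp_rot: [180.0, 0.0, -179.8]
wrist_force: [0.5, 0.6, -1.1]
opening: 0.0087
```

Emit:
carry_out(increments=[0,0,0,0,0,0.05,0,0,0,0,0,0,0,0,0,0,0,0,0,0,0])

```text
time: 19.62
ee_pos: [0.4371, 0.0513, 0.074]
tcp_rot: [-180.0, -0.0, -179.9]
wrist_force: [0.4, -0.8, -0.4]
opening: 0.0086
```

Run:
```python
from h import *
o=monitor.get_obs();print(o["ee_pos"],o["tcp_rot"],o["wrist_force"],o["opening"])
c=vision.camera("side"); save(c,"side7.png",(220,110,380,230),4)
```

```text
[0.4370724  0.05131407 0.07399512] [-1.79983305e+02 -1.15435949e-02 -1.79852465e+02] [ 0.37420707 -0.79344451 -0.37677952] 0.00862857172247131
```

View pics/side7.png

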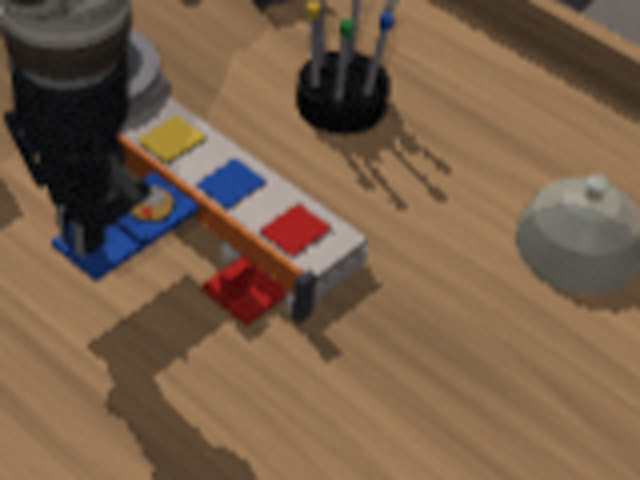

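Emit:
carry_out(increments=[0,0,0,0,0,0.15,0,0,0,0,0,0,0.1,0,0,0,0,0,0,0.04,0,0,0,0,0,0,0,0,0,0,0,-0.1,0,0,0,0,0,0,-0.1,0,0,0])

```text
time: 20.17
ee_pos: [0.4781, 0.0504, 0.0169]
tcp_rot: [180.0, 0.0, 179.9]
wrist_force: [0.6, 0.0, -0.6]
opening: 0.0084
```

Emit:
carry_out(increments=[0,0,0,-0.08,0,0,0,0,0,0,-0.08,0,0,0,0,0,0,0,0,0,0])

```text
time: 20.42
ee_pos: [0.5123, 0.0504, 0.0168]
tcp_rot: [180.0, 0.1, 179.9]
wrist_force: [0.8, -0.7, -1.1]
opening: 0.009
```

Emit:
carry_out(increments=[0,0,0,-0.03,0,0,0,0,0,0,-0.03,0,0,0,0,0,0,-0.02,0,0,0,0,0,0,0,0,0,0])

```text
time: 20.75
ee_pos: [0.5238, 0.051, 0.0157]
tcp_rot: [-180.0, -0.2, 180.0]
wrist_force: [-5.6, 0.6, -0.9]
opening: 0.0083
```

Emit:
carry_out(increments=[0,0,0,-0.01,0,0,0,0,0,0,0,0,0,0,0,0,0,0,0,0,0])

```text
time: 21.0
ee_pos: [0.5239, 0.0511, 0.0152]
tcp_rot: [-180.0, -0.4, 180.0]
wrist_force: [-14.7, 0.5, 3.6]
opening: 0.0087
```

Emit:
carry_out(increments=[0,0,0,0,0,0,0.3,0,0,0,0,0,0,0.3,0,0,0,0,0,0,0.3,0,0,0,0,0,-0.1,0.3,0,0,0,0,0,-0.2,0.35,0,0,0,0,0,-0.2,0.4])

```text
time: 21.5
ee_pos: [0.5263, 0.0512, 0.1164]
tcp_rot: [-180.0, -0.1, 180.0]
wrist_force: [1.1, 0.1, 0.3]
opening: 0.034
```

Emit:
carry_out(increments=[0,0,0,-0.0245,0.164,0,0.6,0,0,0,-0.0245,0.164,0,0.6,0,0,0,-0.0245,0.164,0,0.6,0,0,0,-0.0245,0.164,0,0.6,0,0,0,-0.0245,0.164,0,0.6,0,0,0,0,0,0,0.6,0,0,0,0,0,0,0.6])

```text
time: 22.08
ee_pos: [0.5519, 0.2168, 0.116]
tcp_rot: [-180.0, 0.0, -179.9]
wrist_force: [-0.3, -0.4, 1.1]
opening: 0.0514
```

Run:
```python
from h import *
o=monitor.get_obs();print(o["ee_pos"],o["tcp_rot"],o["wrist_force"],o["opening"])
c=vision.camera("top"); save(c,"top8.png",(90,110,340,260),3.1); P=pts(c)
for nm,xy in(("red",(.52,-.02)),("blue",(.52,.05))):
    m=colmask(c,nm)&near(P,xy,.05)&(P[...,2]<.046)&(P[...,0]<.545); print(nm,m.sum(),rect(P[m][:,:2])); k=m&(P[...,2]>.026); print(P[k].mean(0))
c2=vision.camera("side");P=pts(c2); k=near(P,(.592,.21),.08)&(P[...,2]>.072)&(P[...,2]<.09); print("crank side",k.sum(),P[k].mean(0))
save(c2,"side8.png",(150,100,350,230),3.6)
```

```text
[0.55188769 0.21684769 0.11595644] [-1.79999121e+02  1.11612198e-02 -1.79884316e+02] [-0.33123869 -0.36290756  1.05042964] 0.051444209847562636
red 201 ((527.806396484375, -20.290842056274414), (46.37665557861328, 34.44906234741211), 89.740478515625)
[ 0.52139004 -0.02019095  0.03645349]
blue 190 ((528.0379638671875, 51.97237777709961), (33.830963134765625, 46.69857406616211), 0.11071816086769104)
[0.52214614 0.05147794 0.03606692]
crank side 39 [0.55186582 0.21230408 0.08004875]
```

View pics/top8.png

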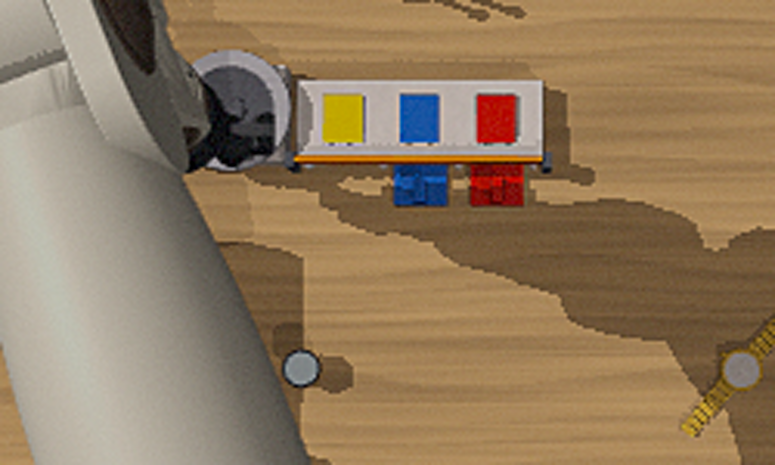

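View pics/side8.png

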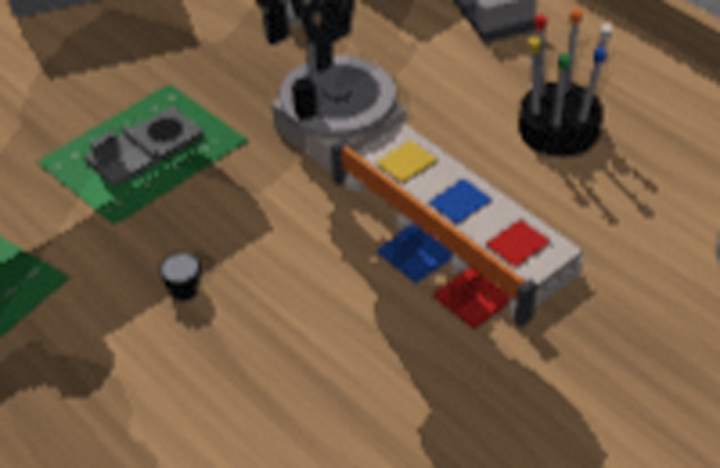

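Emit:
carry_out(increments=[0,0,0,0,0,0.15,0.6,0,0,0,0,0,0.1,0.6,0,0,0,0,0,0.045,0.6,0,0,0,0,0,0,0,0,0,0,0,0,0,0,0,0,0,0,0,0,0,0,0,0,0,0,0,0,0,0,0,0,0,0,0], squeeze=40)

```text
time: 22.85
ee_pos: [0.5523, 0.2157, 0.0585]
tcp_rot: [179.9, 0.1, 180.0]
wrist_force: [-1.3, 3.4, 1.4]
opening: 0.0209
```

Emit:
carry_out(increments=[0,0,0,0,0.02,0,0,0,0,0,-0.016,0.0805,0,0,0,0,0,-0.0455,0.068,0,0,0,0,0,-0.068,0.0455,0,0,0,0,0,-0.0805,0.016,0,0,0,0,0,0,0,0,0])

```text
time: 23.35
ee_pos: [0.5966, 0.2623, 0.0585]
tcp_rot: [180.0, 0.2, 180.0]
wrist_force: [3.6, 2.3, 5.6]
opening: 0.0203
```

Emit:
carry_out(increments=[0,0,0,-0.0805,-0.016,0,0,0,0,0,-0.068,-0.0455,0,0,0,0,0,-0.0455,-0.068,0,0,0,0,0,-0.016,-0.0805,0,0,0,0,0,0,0,0,0])

```text
time: 23.77
ee_pos: [0.636, 0.2174, 0.0585]
tcp_rot: [-180.0, -0.0, 179.9]
wrist_force: [-4.3, -1.1, 5.8]
opening: 0.0208
```

Emit:
carry_out(increments=[0,0,0,0.016,-0.0805,0,0,0,0,0,0.0455,-0.068,0,0,0,0,0,0.068,-0.0455,0,0,0,0,0,0.0805,-0.016,0,0,0,0,0,0,0,0,0])

```text
time: 24.18
ee_pos: [0.5926, 0.1783, 0.0585]
tcp_rot: [179.8, 0.1, 180.0]
wrist_force: [-0.6, 5.8, 0.5]
opening: 0.0206
```

Emit:
carry_out(increments=[0,0,0,0.0805,0.016,0,0,0,0,0,0.068,0.0455,0,0,0,0,0,0.0455,0.068,0,0,0,0,0,0.016,0.0805,0,0,0,0,0,0,0,0,0])

```text
time: 24.6
ee_pos: [0.552, 0.2207, 0.0586]
tcp_rot: [-180.0, 0.1, -180.0]
wrist_force: [-2.1, 2.5, 6.7]
opening: 0.0207
```

Emit:
carry_out(increments=[0,0,0,0,0.012,0,0,0,0,0,0,0,0,0,0,0,0,0,0,0,0,0,0,0,0,0,0,0.5,0,0,0,0,0,0,0.5,0,0,0,0,0,0,0.5,0,0,0,0,0,-0.15,0.5,0,0,0,0,0,-0.2,0.5])

```text
time: 25.27
ee_pos: [0.5499, 0.221, 0.1241]
tcp_rot: [-179.9, -0.4, 180.0]
wrist_force: [0.8, 0.6, -0.0]
opening: 0.0426
```

Emit:
carry_out(increments=[0,0,0,0,0,-0.2,0.5,0,0,0,0,0,-0.2,0.5,0,0,0,0.19,0,0,0.5,0,0,0,0.19,0,0,0.5,0,0,0,0.19,0,0,0.5,0,0,0,0.19,0,0,0.5,0,0,0,0,0,0,0.5,0,0,0,0,0,0,0.5])

```text
time: 25.93
ee_pos: [0.3988, 0.222, 0.2079]
tcp_rot: [179.9, 0.1, -179.9]
wrist_force: [1.0, -0.1, 0.4]
opening: 0.0427
```

Run:
```python
from h import *
o=monitor.get_obs();print(o["ee_pos"],o["wrist_force"],o["opening"])
c=vision.camera("top"); save(c,"top9.png",(90,90,370,280),2.8); P=pts(c)
for nm,xy in(("red",(.52,-.02)),("blue",(.52,.05))):
    m=colmask(c,nm)&near(P,xy,.05)&(P[...,2]<.046)&(P[...,0]<.545); print(nm,m.sum(),rect(P[m][:,:2])); k=m&(P[...,2]>.026); print(P[k].mean(0))
k=near(P,(.592,.21),.08)&(P[...,2]>.072)&(P[...,2]<.1); print("crank",k.sum(),P[k].mean(0))
c=vision.camera("side"); P=pts(c);save(c,"side9.png",(150,100,350,230),3.6)
k=near(P,(.592,.21),.08)&(P[...,2]>.072)&(P[...,2]<.09); print("crank side",k.sum(),P[k].mean(0))
k=near(P,(.441,.327),.07)&(P[...,2]>.03)&(P[...,2]<.045); print("empty fin",k.sum(),P[k].mean(0))
```

```text
[0.39879211 0.22203346 0.20786482] [ 1.00488637 -0.10985449  0.38409596] 0.04269160935109685
red 202 ((527.7390747070312, -18.799219131469727), (49.48894119262695, 34.28317642211914), 89.3284683227539)
[ 0.5214608  -0.02019476  0.03581271]
blue 196 ((528.0191650390625, 51.83833312988281), (33.95819854736328, 46.63796615600586), 0.0036700437776744366)
[0.52238961 0.05153902 0.03702481]
crank 55 [0.55215736 0.21960286 0.08223717]
crank side 36 [0.55246221 0.21540476 0.0796002 ]
empty fin 25 [0.40250956 0.32459057 0.03666858]
```

View pics/side9.png

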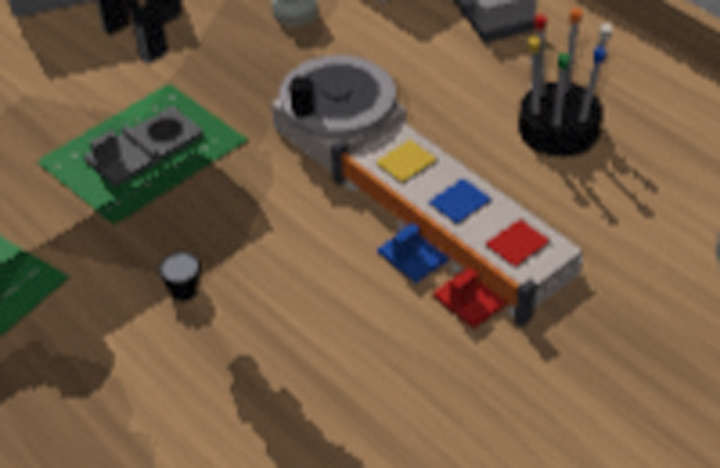

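Gate down, crank at the stop, both carriers home, and the empty flat on the mat.

```bash
python3 -c "
from h import *
print(ticket.job_done())"
```

```text
the job is handed in; nothing more can be done
None
```

I wound the gate up and laid the empty carrier on the small green mat. I then slid red into the right bay and blue into the middle bay, wound the gate back down and handed the job in at about 26 s. There was no yellow carrier on the bench. The hand-in gave no verdict, so these are my own last checks:

- **Carriers:** both pressed against their end stops at about 15 N. In the top view their fins were within 1 mm of where the empty's fin stood when home: x = 0.5215 m for red and 0.5224 m for blue, against 0.5220 m. In y, red is 1 to 2 mm off the middle of its bay and blue about 0.1 mm off.
- **Gate:** the last side picture shows it down. The crank is within about 1.5 mm of its starting place, which is about 0.03 rad against the 0.25 rad allowed.
- **Empty:** it lies flat on the mat. From its fin, its centre is about 2 to 3 mm from the mat's centre.
- **Bystanders:** the arm never came near them and no knock to a carrier was seen. I did not measure their final positions.
- **Disagreements:** the side camera read 3 to 4 mm lower in y than the top one, so I trusted the top view and the gripper contact. The outline network gave useless extents for the empty, so I used its fin instead.

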